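# Flip the marker flap of the picture's tray

## Robot

A 6-joint arm with a two-finger parallel gripper is mounted at the origin on the work surface. World frame = base frame: x ahead of the robot, y to its left, z up, the work surface at z = 0. Lengths are in mm, angles in rad, forces in N, time in s.
With the tool pointing down it reaches from about 300 to 775 mm from the base axis. Payload 14.6 kg.
Tool frame: the origin (TCP) lies midway between the tips of the shut fingers; the grasp point (between the pads) lies manip.tcp_to_grasp behind it (manip.tcp_to_grasp is the distance from the TCP to the grasp point, in mm); x points along the fingers, z is the direction in which the jaws open and shut, and the axes are right-handed (so a half turn about x gives the same grasp; the last joint's range is limited). The gripper opens to 94 mm and grips with 3 to 60 N. Pads are 16 mm wide; open, the fingers measure 119 mm over their backs; the gripper's body (75 mm by 177 mm) begins 78 mm behind the grasp point.
Start: joints at [1.247, 0.3, 1.521, -0, 1.321, -0.067], TCP at [139.691, 531.955, 205.446] pointing down, gripper open.
Joint ranges: [-3.03, 3.03], [-0.79, 2.21], [0.23, 2.52], [-1.04, 4.18], [0, 3.07], [-2.55, 2.55]. Speed limits (rad/s): [2.22, 2.22, 2.57, 3.14, 3.14, 3.14].

## Interface

Orientations are given as [roll, pitch, yaw] about the fixed x, y, z axes, in that order (R = Rz(yaw) Ry(pitch) Rx(roll)).
In Python, from cell import manip gives the robot as it stands.
- The arm moves only by the shell command python3 -m jog 'ROWS' [FORCE]. ROWS is JSON, a list of rows, each an object of numbers: "grip": the opening, from 0 (shut) to 1 (fully open); "tx", "ty", "tz": the shift along the tool's x, y, z in units of 40 mm (1.0 is 40 mm); "turn": the turn about the tool's x in units of 6 degrees (1.0 is 6 degrees). In form: [{"grip": .., "tx": .., "ty": .., "tz": .., "turn": ..}, ...]. A call has 1 to 12 rows; each row is the pose to reach, as a shift and turn from the pose commanded when the call began, along the tool's axes at that moment; what a row does not reach only later rows make up. A row lasts 1/12 s, in which the tool goes at most 41.7 mm and 7.16 degrees, less where a joint would pass 70% of its speed; a pose out of reach is approached as far as the arm can. A call with a gripper value outside its range is refused whole. The fingers move at their own pace and stop on an object; FORCE is the grip in N (left out, the last holds). Time passes only in rows, so rows that repeat a pose let the fingers close. It gives the time, the measured TCP pose, the force and the opening at its end, in the units of the state.
- manip.read_state(): the state, without advancing time (a new reading comes with each control period).
- manip.camera(name): name is "scene" or "top"; returns a dict with "image" (400x640x3 uint8, red, green, blue), "fx", "fy", "cx", "cy" (pixels), "eye" and "attitude" of the camera in the world. Camera axes: x right, y up, looking along -z (the intrinsics and any distortion apply to the point x, -y, -z); pixel columns grow to the right and rows downward; lengths in mm; the calibration is good to about 2 mm. A picture is of the moment at which its call begins. There is no depth.
- manip.sign_off(): hands the job in, once; it reports no verdict.
The state is a dict: "clock": time; "joints": joint angles; "qd": joint speeds; "effort": joint torques, N m; "eef_pos": TCP position; "eef_rot": TCP orientation; "wrist_force": force on the tool from outside, world axes, zero at the start; "moment": the same for the moment, N m; "finger_gap": finger opening in mm.
Only numpy, scipy, OpenCV 4.12 (cv2) and the standard library are available. Lean on these libraries where they do the work, as an engineer would, in place of code of your own. Each camera call takes 0.05 s, during which the arm holds its last target. There are 200 camera calls.

## Task

The framed picture has just been put in its tray, but the hinged marker flap on the front of that tray still lies forward with its bar face up. With your fingertips, gently push that flap up from below and right over its hinge, without pinching it, so that it lies flat over the tray showing the ring, like the flap of the tray with the wood strips. Leave the other two flaps and everything else on the table where they are.

Things in the scene. Friction and masses are not known exactly. Their poses are not given: they have to be found in the camera images.
- tray_picture: grey open tray 150 x 140 x 45 mm high, walls 5 mm, fixed to the table, holding the small framed picture. Origin: at table height, midway between its sides; own x points away from the robot, y left. Spans own x -20 to 130. Hinge line: along own y at own x = -50, z = 100 mm, between steel posts (16 x 6 mm, 110 high, at own y = +-42 mm; foot plate 6 mm, own x -59 to -25)
- flap_picture (a joint): angle of the picture tray's marker flap. 0 = flat, reaching forward (own -x of the tray), bar face up, nothing under it; grows as its free edge rises over the hinge; pi/2 = upright; pi = flat over the tray, ring face up. Stops at 0 and pi. No spring or latch, slightly damped: past upright it falls over by itself in about 2 s; short of upright it falls back
- edge_picture (a point): middle of the free edge, mid-thickness, of the flap on the picture tray; moves with it. Flap: aluminium plate, 5 mm thick, 64 mm wide, free edge 85 mm from the hinge line, mid-plane through the hinge line, about 70 g; black raised bar on one face, ring on the other
- tray_offcuts: grey open tray 150 x 140 x 45 mm high, walls 5 mm, fixed to the table, holding a bundle of wood strips, its flap already over. Origin: at table height, midway between its sides; own x points away from the robot, y left. Spans own x -20 to 130. Hinge line: along own y at own x = -50, z = 100 mm, between steel posts (16 x 6 mm, 110 high, at own y = +-42 mm; foot plate 6 mm, own x -59 to -25)
- flap_offcuts (a joint): angle of the offcuts tray's marker flap. 0 = flat, reaching forward (own -x of the tray), bar face up, nothing under it; grows as its free edge rises over the hinge; pi/2 = upright; pi = flat over the tray, ring face up. Stops at 0 and pi. No spring or latch, slightly damped: past upright it falls over by itself in about 2 s; short of upright it falls back
- edge_offcuts (a point): middle of the free edge, mid-thickness, of the flap on the offcuts tray; moves with it. Flap: aluminium plate, 5 mm thick, 64 mm wide, free edge 85 mm from the hinge line, mid-plane through the hinge line, about 70 g; black raised bar on one face, ring on the other
- tray_empty: grey open tray 150 x 140 x 45 mm high, walls 5 mm, fixed to the table, with nothing in it. Origin: at table height, midway between its sides; own x points away from the robot, y left. Spans own x -20 to 130. Hinge line: along own y at own x = -50, z = 100 mm, between steel posts (16 x 6 mm, 110 high, at own y = +-42 mm; foot plate 6 mm, own x -59 to -25)
- flap_empty (a joint): angle of the empty tray's marker flap. 0 = flat, reaching forward (own -x of the tray), bar face up, nothing under it; grows as its free edge rises over the hinge; pi/2 = upright; pi = flat over the tray, ring face up. Stops at 0 and pi. No spring or latch, slightly damped: past upright it falls over by itself in about 2 s; short of upright it falls back
- edge_empty (a point): middle of the free edge, mid-thickness, of the flap on the empty tray; moves with it. Flap: aluminium plate, 5 mm thick, 64 mm wide, free edge 85 mm from the hinge line, mid-plane through the hinge line, about 70 g; black raised bar on one face, ring on the other
- picture_mid (a point): centre of the framed picture (dark wood frame 112 x 100 x 16 mm, loose), lying flat in its tray
- offcuts: bundle of pale wood strips 100 x 62 x 28 mm, loose in its tray; origin under its centre
- weight: small brass weight with a knob, 38 mm across, 44 mm high, loose, standing between the trays; origin under its centre
- paste: small jar 38 mm across, 55 mm high, loose, standing between the trays; origin under its centre
- tape: cardboard ring (empty tape core) 90 mm across, 25 mm high, lying loose on the table; origin under its centre
- driver: screwdriver lying loose on the table, in front of the trays; origin on it, at table height
- sander: cork sanding block 90 x 50 x 28 mm, loose; origin under its centre

How it is judged (in metres and radians):
On the way:
1. the flap of the picture's tray stands about upright (value of joint flap_picture between 1.2 and 1.95 rad), for 0.05 s.
At the end, for the whole second after the job is handed in: The flap of the picture's tray lies over the tray (more than 3.0 of 3.14 rad) and is at rest; the empty tray's flap is still forward (under 0.15 rad), the offcuts tray's flap still over (above 2.99 rad); all loose things within 20 mm of where they were (value of joint flap_picture above 3 rad and velocity of joint flap_picture between -0.1 and 0.1 rad/s and value of joint flap_empty below 0.15 rad and value of joint flap_offcuts above 2.99 rad and distance of each of picture_mid, offcuts, weight, paste, tape, driver, sander from where it was at the start of the episode below 0.02 m); the robot touches nothing.
It fails at once if a flap of another tray is moved (value of joint flap_empty above 0.3 rad or value of joint flap_offcuts below 2.84 rad).
It fails at once if the flap is pinched or forced: the fingers press it with more than 15 N (contact force between the fingers and flap_picture above 15 N).
It fails at once if the flap is flung over (faster than 8 rad/s) (velocity of joint flap_picture above 8 rad/s).
It fails at once if the picture or another loose thing is lifted, carried or pushed more than 25 mm (distance of any of picture_mid, offcuts, weight, paste, tape, driver, sander from where it was at the start of the episode above 0.025 m).
It also fails if it takes over 45 s, if anything falls off the work surface, if the arm or the gripper's body presses on something with over 40 N, if the wrist force passes 120 N, or if a joint passes its speed limit or range.

## Working session

There is one attempt and no reset: what is moved stays moved. The work goes in short steps, Python scripts to look and compute and a shell command to move; the robot and the scene stay as the last step left them, time stands still between calls to the robot, and variables do not carry over. Pictures are saved under pics/ and viewed, about 8 in all and at most 12, crops included, and the job is handed in when it is done.

```bash
mkdir -p pics
python3 - <<'E'
from cell import manip
import cv2
for n in("top","scene"):
    c=manip.camera(n);cv2.imwrite(f"pics/{n}1.png",c["image"][:,:,::-1]);print(n,{k:c[k] for k in c if k!="image"})
print(manip.read_state(),manip.tcp_to_grasp)
E
ls
```

```text
top {'fx': 520.2239773206586, 'fy': 520.2239773206586, 'cx': 319.905488169705, 'cy': 193.62561776043202, 'eye': array([ 344.12144714,   43.88925861, 1499.1143741 ]), 'attitude': array([ 0.15036414, -0.01123802, -1.54762429])}
scene {'fx': 387.6745906726341, 'fy': 387.6745906726341, 'cx': 318.56466887060117, 'cy': 205.1758022526189, 'eye': array([1195.56960124,  430.94032667,  724.18919859]), 'attitude': array([0.86261903, 0.00504395, 2.10449263])}
{'clock': 0.1, 'joints': array([ 1.24741571e+00,  3.00412473e-01,  1.52152433e+00, -7.53549084e-06,
        1.32070429e+00, -6.66029891e-02]), 'qd': array([-1.90352702e-03, -2.42692595e-03, -2.14603683e-03,  9.13780927e-05,
        1.74675340e-03, -9.08267956e-04]), 'effort': array([ 1.96765919e-03, -5.32641113e+01, -3.53289771e+01,  7.10595120e-02,
        2.34146143e-02, -7.12920701e-05]), 'eef_pos': array([139.61085304, 531.73795937, 204.94249566]), 'eef_rot': array([ 3.08195139,  1.56974786, -1.88721335]), 'wrist_force': array([-0.19631798, -0.10980522,  0.01987167]), 'moment': array([0.03689328, 0.00513644, 0.02748714]), 'finger_gap': 94.05385903902271} 18.8
pics
```

View pics/top1.png

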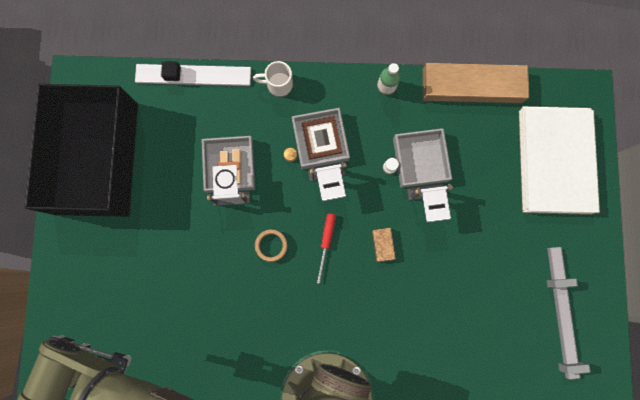

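View pics/scene1.png

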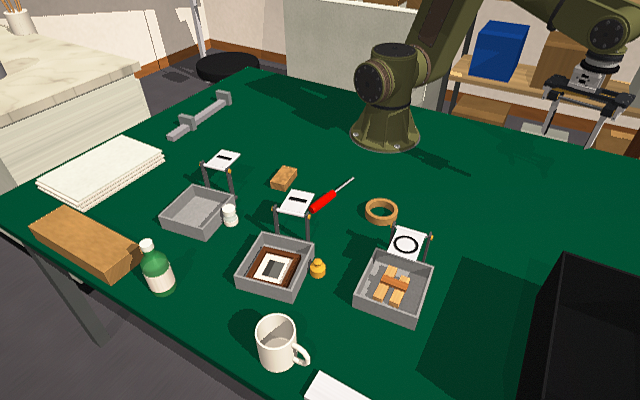

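The top view shows the picture tray at about (321,138) and its flap forward at (331,183) with the bar up. The empty tray's flap is at (436,205), and the offcuts flap lies over its tray at (226,180). The weight is at (290,154), the jar at (391,166) and the driver runs (330,215) to (319,282). Next I fit the tray pose.

```bash
cat > h.py <<'E'
import numpy as np, cv2
from scipy.spatial.transform import Rotation as Ro
from cell import manip
def proj(c,P):
    R=Ro.from_euler('xyz',c["attitude"]).as_matrix(); p=(np.atleast_2d(P)-c["eye"])@R
    return np.c_[c["cx"]+c["fx"]*p[:,0]/-p[:,2], c["cy"]-c["fy"]*p[:,1]/-p[:,2]]
def unproj(c,uv,z):
    R=Ro.from_euler('xyz',c["attitude"]).as_matrix(); uv=np.atleast_2d(uv).astype(float)
    d=np.c_[(uv[:,0]-c["cx"])/c["fx"],-(uv[:,1]-c["cy"])/c["fy"],-np.ones(len(uv))]@R.T
    return c["eye"]+d*((z-c["eye"][2])/d[:,2])[:,None]
def w(pose,P):
    x,y,a=pose;P=np.atleast_2d(P).astype(float);s,k=np.sin(a),np.cos(a)
    return np.c_[x+k*P[:,0]-s*P[:,1],y+s*P[:,0]+k*P[:,1],P[:,2]]
TRAY=[[-20,70,45],[130,70,45],[130,-70,45],[-20,-70,45]]
FLAP=[[-135,32,102.5],[-135,-32,102.5],[-50,-32,102.5],[-50,32,102.5]]
E
python3 - <<'E'
from h import *
c=manip.camera("top");im=c["image"]
m=cv2.inRange(im,(170,170,170),(255,255,255));roi=np.zeros_like(m);roi[160:206,308:352]=255;m&=roi
ct=max(cv2.findContours(m,0,2)[0],key=cv2.contourArea)
q=cv2.boxPoints(cv2.minAreaRect(ct));print(q);Q=unproj(c,q,102.5)
print(Q.round(1),[np.linalg.norm(Q[i]-Q[i-1]).round(1) for i in range(4)])
ctr=Q.mean(0);e=[Q[i]-Q[i-1] for i in range(4)];L=max(e,key=np.linalg.norm);L=L*np.sign(L[0]);a=np.arctan2(L[1],L[0])
# free edge known best: front corners
near=Q[np.argsort(Q@np.r_[np.cos(a),np.sin(a),0])[:2]].mean(0)
pose=np.r_[near[:2]+135*np.r_[np.cos(a),np.sin(a)],a];print("pose",pose,"edge",near)
S=5;b=cv2.resize(im[100:220,270:390],None,fx=S,fy=S,interpolation=2)[:,:,::-1].copy()
for M,col in((TRAY,(0,0,255)),(FLAP,(255,0,0))):
    p=((proj(c,w(pose,M))-[270,100]+.5)*S).astype(int);cv2.polylines(b,[p],True,col,1)
cv2.imwrite("pics/fit.png",b)
E
```

```text
[[314.70566 168.4302 ]
 [339.9434  163.69812]
 [345.8981  195.4566 ]
 [320.66037 200.18869]]
[[625.4  48.9 102.5]
 [640.3 -19.9 102.5]
 [552.8 -37.6 102.5]
 [538.1  30.6 102.5]] [np.float64(89.2), np.float64(70.4), np.float64(89.3), np.float64(69.8)]
pose [6.77758722e+02 2.32801462e+01 1.99485668e-01] edge [545.43595688  -3.47215911 102.5       ]
```

View pics/fit.png

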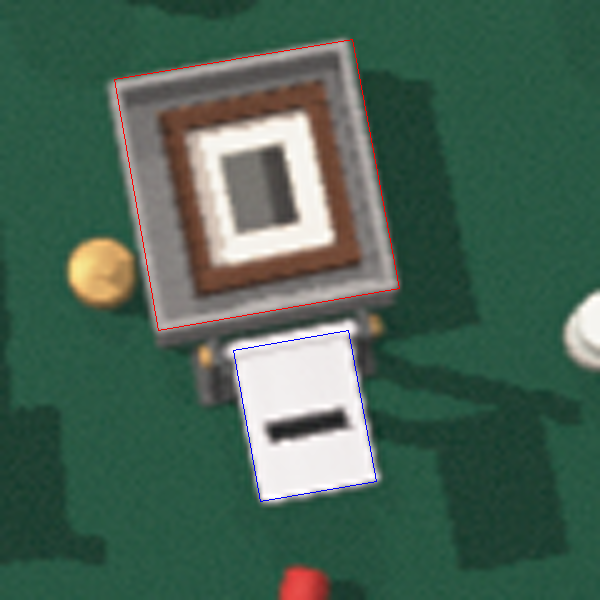

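The fit overlays the flap and tray to within about 2 mm (1 px), with yaw about 0.20 and free edge near (546,-3,100). Now I work out the approach in tool axes.

```bash
cat >> h.py <<'E'
A=0.1995;U=np.r_[np.cos(A),np.sin(A),0];V=np.r_[-np.sin(A),np.cos(A),0];EDGE=np.r_[546,-3,100.]
def st(T=None):
    s=manip.read_state();p=s["eef_pos"];R=Ro.from_euler('xyz',s["eef_rot"]).as_matrix()
    d=p-EDGE;f=s["wrist_force"]
    print("t",round(s["clock"],2),"rel edge u,v,z",np.r_[d@U,d@V,p[2]].round(2),"F u,v,z",np.r_[f@U,f@V,f[2]].round(2),"gap",round(s["finger_gap"],2))
    if T is not None: print("shift/40",((np.array(T)-p)@R/40).round(3),"p",p.round(1))
    return R,s
E
python3 - <<'E'
from h import *
T=EDGE-U*58;T[2]=205
R,s=st(T);print(R.round(3))
for sg in(1,-1):
    d=sg*U;print("turn",np.degrees(np.arctan2(-(d@R[:,1]),d@R[:,2]))/6, "q6",s["joints"])
E
```

```text
t 0.15 rel edge u,v,z [-292.33  604.7   204.99] F u,v,z [ 0.53  0.53 -0.81] gap 93.83
shift/40 [ 9.000e-03 -1.192e+01 -1.099e+01] p [139.6 531.8 205. ]
[[-0.    -0.967  0.254]
 [-0.001  0.254  0.967]
 [-1.     0.    -0.001]]
turn 10.642819285446507 q6 [ 1.24739968e+00  3.00377181e-01  1.52145149e+00  2.27264158e-05
  1.32067843e+00 -6.66192017e-02]
turn -19.357180714553493 q6 [ 1.24739968e+00  3.00377181e-01  1.52145149e+00  2.27264158e-05
  1.32067843e+00 -6.66192017e-02]
```

```bash
python3 -m jog '[{"grip":0.5,"ty":-1,"tz":-0.92,"turn":1},{"grip":0.5,"ty":-2,"tz":-1.84,"turn":2},{"grip":0.5,"ty":-3,"tz":-2.76,"turn":3},{"grip":0.5,"ty":-3.7,"tz":-3.4,"turn":4},{"grip":0.5,"ty":-4.4,"tz":-4.05,"turn":5},{"grip":0.5,"ty":-5.1,"tz":-4.7,"turn":6},{"grip":0.5,"ty":-5.8,"tz":-5.35,"turn":7},{"grip":0.5,"ty":-6.5,"tz":-6,"turn":8},{"grip":0.5,"ty":-7.2,"tz":-6.65,"turn":9},{"grip":0.5,"ty":-7.9,"tz":-7.3,"turn":10},{"grip":0.5,"ty":-8.6,"tz":-7.95,"turn":10.64},{"grip":0.5,"ty":-9.2,"tz":-8.5,"turn":10.64}]' 3; python3 -c "
from h import *
T=EDGE-U*58;T[2]=205
print(st(T)[0].round(3))"
```

```text
t 0.15 rel edge u,v,z [-292.33  604.7   204.99] F u,v,z [ 0.53  0.53 -0.81] gap 93.83
shift/40 [ 9.000e-03 -1.192e+01 -1.099e+01] p [139.6 531.8 205. ]
[[-0.    -0.967  0.254]
 [-0.001  0.254  0.967]
 [-1.     0.    -0.001]]$[0]: bad value
```

```bash
python3 -m jog --help 2>&1 | head; python3 -m jog '[{"grip":0.5,"tx":0.0,"ty":-1.0,"tz":-0.92,"turn":1.0}]' 3.0
```

```text
invalid input: not JSON, or not a number
clock: 0.23
eef_pos: [160.3, 499.1, 204.5]
eef_rot: [2.297, 1.57, -2.772]
wrist_force: [0.5, -0.9, 0.3]
finger_gap: 90.6
```

All five keys are needed in each row.

```bash
python3 -m jog '[{"grip":0.5,"tx":0,"ty":-1,"tz":-0.92,"turn":1},{"grip":0.5,"tx":0,"ty":-1.7,"tz":-1.6,"turn":2},{"grip":0.5,"tx":0,"ty":-2.4,"tz":-2.2,"turn":3},{"grip":0.5,"tx":0,"ty":-3.1,"tz":-2.8,"turn":4},{"grip":0.5,"tx":0,"ty":-3.8,"tz":-3.4,"turn":5},{"grip":0.5,"tx":0,"ty":-4.5,"tz":-4,"turn":6},{"grip":0.5,"tx":0,"ty":-5.2,"tz":-4.6,"turn":7},{"grip":0.5,"tx":0,"ty":-5.9,"tz":-5.2,"turn":8},{"grip":0.5,"tx":0,"ty":-6.6,"tz":-5.8,"turn":9},{"grip":0.5,"tx":0,"ty":-7.3,"tz":-6.4,"turn":9.64},{"grip":0.5,"tx":0,"ty":-8,"tz":-7,"turn":9.64},{"grip":0.5,"tx":0,"ty":-8,"tz":-7,"turn":9.64}]' 3; python3 -c "
from h import *
T=EDGE-U*58;T[2]=205
print(st(T)[0].round(3))"
```

```text
clock: 1.23
eef_pos: [364.4, 117.5, 205.4]
eef_rot: [-1.33, 1.57, -1.136]
wrist_force: [-0.0, 0.8, 0.1]
finger_gap: 47.1
t 1.23 rel edge u,v,z [-154.15  154.11  205.43] F u,v,z [0.12 0.8  0.06] gap 47.08
shift/40 [ 0.015 -3.84   2.424] p [364.4 117.5 205.4]
[[ 0.    -0.193  0.981]
 [-0.001  0.981  0.193]
 [-1.    -0.001  0.   ]]
```

```bash
python3 -m jog '[{"grip":0.5,"tx":0,"ty":-0.8,"tz":0.5,"turn":0},{"grip":0.5,"tx":0,"ty":-1.6,"tz":1,"turn":0},{"grip":0.5,"tx":0,"ty":-2.4,"tz":1.5,"turn":0},{"grip":0.5,"tx":0,"ty":-3.2,"tz":2,"turn":0},{"grip":0.5,"tx":0,"ty":-3.84,"tz":2.4,"turn":0},{"grip":0.5,"tx":0.7,"ty":-3.84,"tz":2.4,"turn":0},{"grip":0.5,"tx":1.5,"ty":-3.84,"tz":2.4,"turn":0},{"grip":0.5,"tx":2.2,"ty":-3.84,"tz":2.4,"turn":0},{"grip":0.5,"tx":2.8,"ty":-3.84,"tz":2.4,"turn":0},{"grip":0.5,"tx":3.1,"ty":-3.84,"tz":2.4,"turn":0},{"grip":0.5,"tx":3.1,"ty":-3.84,"tz":2.4,"turn":0}]' 3
python3 - <<'E'
from h import *
st()
for n in("top","scene"):
    c=manip.camera(n);p=proj(c,EDGE)[0].astype(int);print(p)
    x,y=max(p[0]-60,0),max(p[1]-60,0)
    cv2.imwrite(f"pics/{n}2.png",cv2.resize(c["image"][y:y+110,x:x+120,::-1],None,fx=5,fy=5,interpolation=2))
a=[cv2.imread(f"pics/{n}2.png") for n in("top","scene")]
cv2.imwrite("pics/both2.png",cv2.resize(np.hstack([cv2.resize(i,(600,550)) for i in a]),(800,366)))
E
```

```text
clock: 2.15
eef_pos: [485.5, -9.3, 78.8]
eef_rot: [2.85, 1.566, 3.05]
wrist_force: [-0.4, -0.6, -0.0]
finger_gap: 46.9
t 2.15 rel edge u,v,z [-60.56   5.78  78.78] F u,v,z [-0.46 -0.49 -0.  ] gap 46.94
[333 197]
[303 192]
```

View pics/both2.png

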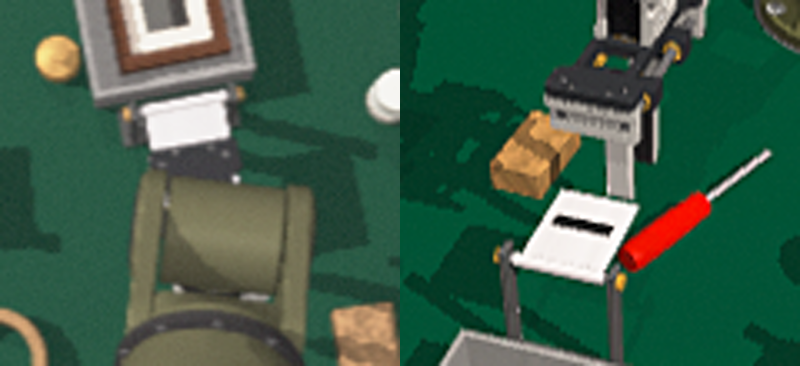

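The left crop shows the hand just in front of the flap. The right crop shows one finger hanging in front of the middle of the free edge, clear of the driver. I close in.

```bash
python3 -m jog '[{"grip":0.5,"tx":0,"ty":-0.1,"tz":0.3,"turn":0},{"grip":0.5,"tx":0,"ty":-0.14,"tz":0.47,"turn":0},{"grip":0.5,"tx":0,"ty":-0.14,"tz":0.47,"turn":0},{"grip":0.5,"tx":0,"ty":-0.14,"tz":0.47,"turn":0}]' 3; python3 -c "
from h import *
st()"
for i in 1; do python3 -m jog '[{"grip":0.5,"tx":0,"ty":0,"tz":0.02,"turn":0},{"grip":0.5,"tx":0,"ty":0,"tz":0.03,"turn":0},{"grip":0.5,"tx":0,"ty":0,"tz":0.03,"turn":0}]' 3; done;  python3 -c "
from h import *
st()"
```

```text
clock: 2.58
eef_pos: [506.8, -11.4, 82.0]
eef_rot: [-0.263, 1.57, -0.063]
wrist_force: [-0.3, 0.3, 0.9]
finger_gap: 46.9
t 2.58 rel edge u,v,z [-40.04  -0.46  82.  ] F u,v,z [-0.23  0.32  0.94] gap 46.86
clock: 2.83
eef_pos: [507.7, -11.2, 81.6]
eef_rot: [-0.299, 1.571, -0.1]
wrist_force: [-0.3, -0.1, 0.3]
finger_gap: 47.3
t 2.83 rel edge u,v,z [-39.16  -0.4   81.63] F u,v,z [-0.26 -0.02  0.27] gap 47.26
```

```bash
python3 -m jog '[{"grip":0.5,"tx":0,"ty":0,"tz":0.015,"turn":0},{"grip":0.5,"tx":0,"ty":0,"tz":0.025,"turn":0},{"grip":0.5,"tx":0,"ty":0,"tz":0.025,"turn":0}]' 3;  python3 -c "
from h import *
st()"
```

```text
clock: 3.08
eef_pos: [508.2, -11.1, 81.4]
eef_rot: [3.03, 1.569, -3.053]
wrist_force: [-5.9, -1.5, 3.6]
finger_gap: 46.3
t 3.08 rel edge u,v,z [-38.62  -0.41  81.45] F u,v,z [-6.11 -0.34  3.58] gap 46.27
```

```bash
python3 -m jog '[{"grip":0.5,"tx":0,"ty":0,"tz":0.015,"turn":0},{"grip":0.5,"tx":0,"ty":0,"tz":0.025,"turn":0},{"grip":0.5,"tx":0,"ty":0,"tz":0.025,"turn":0}]' 3;  python3 -c "
from h import *
st()"
```

```text
clock: 3.33
eef_pos: [509.2, -10.9, 81.4]
eef_rot: [3.001, 1.569, -3.082]
wrist_force: [-6.3, -1.5, 4.8]
finger_gap: 45.2
t 3.33 rel edge u,v,z [-37.64  -0.44  81.45] F u,v,z [-6.44 -0.21  4.77] gap 45.24
```

```bash
python3 -m jog '[{"grip":0.5,"tx":0,"ty":0,"tz":0.015,"turn":0},{"grip":0.5,"tx":0,"ty":0,"tz":0.025,"turn":0},{"grip":0.5,"tx":0,"ty":0,"tz":0.025,"turn":0}]' 3;  python3 -c "
from h import *
st()"
```

```text
clock: 3.58
eef_pos: [510.1, -10.7, 81.4]
eef_rot: [3.027, 1.569, -3.056]
wrist_force: [-4.8, -0.5, 3.3]
finger_gap: 42.9
t 3.58 rel edge u,v,z [-36.67  -0.44  81.42] F u,v,z [-4.78  0.46  3.31] gap 42.91
```

Contact: the finger yields at about 6 N, so the push is force-limited. Now I lift with friction on the free edge.

```bash
python3 -m jog '[{"grip":0.5,"tx":-0.05,"ty":0,"tz":0,"turn":0},{"grip":0.5,"tx":-0.1,"ty":0,"tz":0,"turn":0},{"grip":0.5,"tx":-0.15,"ty":0,"tz":0.01,"turn":0},{"grip":0.5,"tx":-0.2,"ty":0,"tz":0.01,"turn":0},{"grip":0.5,"tx":-0.25,"ty":0,"tz":0.02,"turn":0},{"grip":0.5,"tx":-0.3,"ty":0,"tz":0.02,"turn":0}]' 3;  python3 - <<'E'
from h import *
st()
c=manip.camera("scene");p=proj(c,EDGE)[0].astype(int);x,y=p[0]-60,p[1]-60
cv2.imwrite("pics/s3.png",cv2.resize(c["image"][y:y+110,x:x+120,::-1],None,fx=5,fy=5,interpolation=2))
E
```

```text
clock: 4.08
eef_pos: [510.5, -10.6, 93.1]
eef_rot: [2.993, 1.568, -3.091]
wrist_force: [-6.0, -1.3, -0.4]
finger_gap: 43.6
t 4.08 rel edge u,v,z [-36.25  -0.39  93.05] F u,v,z [-6.1  -0.11 -0.43] gap 43.65
```

View pics/s3.png

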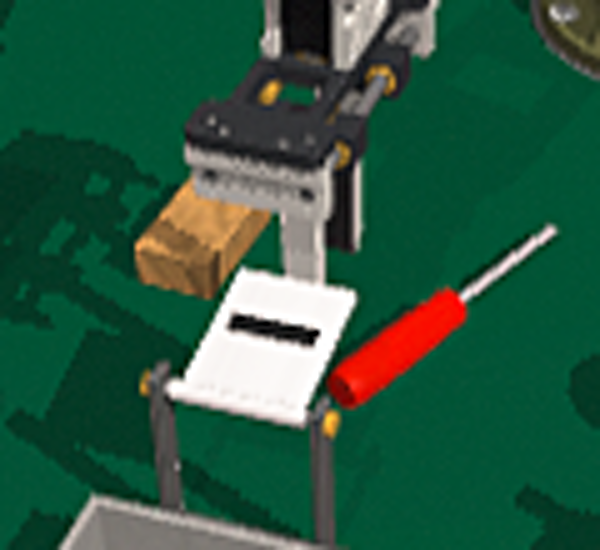

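The flap's free edge has risen (crop row 288 to 268, about 10 mm), so friction holds. I keep lifting along the arc.

```bash
python3 -m jog '[{"grip":0.5,"tx":-0.05,"ty":0,"tz":0.01,"turn":0},{"grip":0.5,"tx":-0.1,"ty":0,"tz":0.02,"turn":0},{"grip":0.5,"tx":-0.15,"ty":0,"tz":0.03,"turn":0},{"grip":0.5,"tx":-0.2,"ty":0,"tz":0.045,"turn":0},{"grip":0.5,"tx":-0.25,"ty":0,"tz":0.06,"turn":0},{"grip":0.5,"tx":-0.3,"ty":0,"tz":0.075,"turn":0},{"grip":0.5,"tx":-0.35,"ty":0,"tz":0.09,"turn":0},{"grip":0.5,"tx":-0.4,"ty":0,"tz":0.11,"turn":0},{"grip":0.5,"tx":-0.45,"ty":0,"tz":0.13,"turn":0}]' 3;  python3 - <<'E'
from h import *
st()
c=manip.camera("scene");p=proj(c,EDGE)[0].astype(int);x,y=p[0]-60,p[1]-60
cv2.imwrite("pics/s4.png",cv2.resize(c["image"][y:y+110,x:x+120,::-1],None,fx=5,fy=5,interpolation=2))
E
```

```text
clock: 4.88
eef_pos: [515.8, -9.5, 111.3]
eef_rot: [2.989, 1.569, -3.094]
wrist_force: [-6.7, -0.8, 1.6]
finger_gap: 41.0
t 4.88 rel edge u,v,z [-30.89  -0.38 111.26] F u,v,z [-6.71  0.58  1.61] gap 41.0
```

View pics/s4.png

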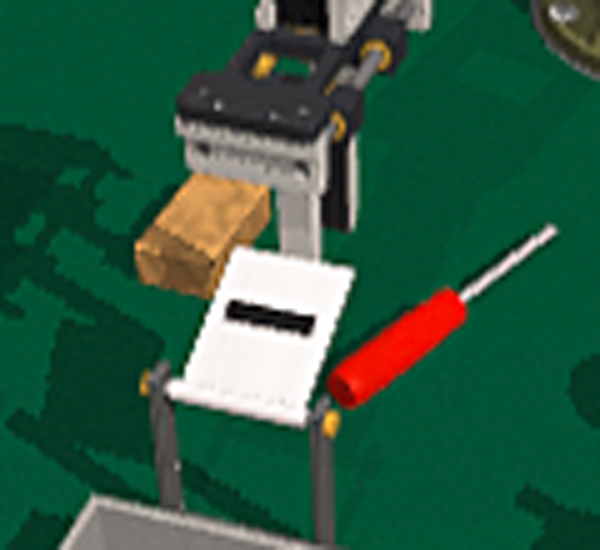

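The flap is at about 20° (edge row 248) and still follows. I continue along the circle.

```bash
python3 -m jog '[{"grip":0.5,"tx":-0.1,"ty":0,"tz":0.04,"turn":0},{"grip":0.5,"tx":-0.2,"ty":0,"tz":0.08,"turn":0},{"grip":0.5,"tx":-0.29,"ty":0,"tz":0.12,"turn":0},{"grip":0.5,"tx":-0.38,"ty":0,"tz":0.17,"turn":0},{"grip":0.5,"tx":-0.47,"ty":0,"tz":0.23,"turn":0},{"grip":0.5,"tx":-0.56,"ty":0,"tz":0.29,"turn":0},{"grip":0.5,"tx":-0.64,"ty":0,"tz":0.35,"turn":0},{"grip":0.5,"tx":-0.72,"ty":0,"tz":0.42,"turn":0},{"grip":0.5,"tx":-0.8,"ty":0,"tz":0.49,"turn":0}]' 3;  python3 - <<'E'
from h import *
st()
c=manip.camera("scene");p=proj(c,EDGE)[0].astype(int);x,y=p[0]-60,p[1]-90
cv2.imwrite("pics/s5.png",cv2.resize(c["image"][y:y+140,x:x+120,::-1],None,fx=4,fy=4,interpolation=2))
E
```

```text
clock: 5.68
eef_pos: [535.8, -5.5, 143.7]
eef_rot: [3.031, 1.571, -3.052]
wrist_force: [-2.4, 0.1, 0.9]
finger_gap: 46.5
t 5.68 rel edge u,v,z [-10.53  -0.44 143.72] F u,v,z [-2.31  0.61  0.94] gap 46.53
```

View pics/s5.png

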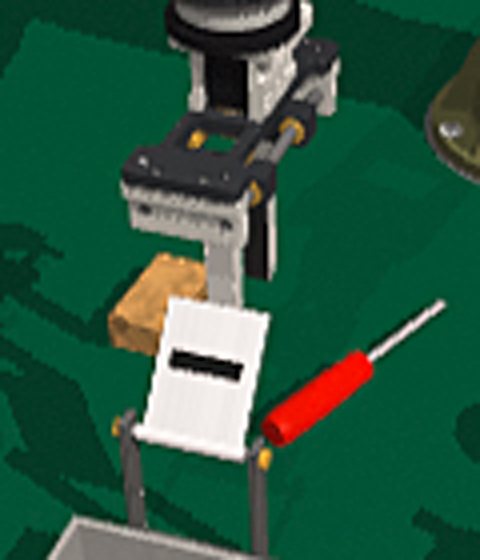

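At about 45° and in contact with low force. I push on through upright at about 1 rad/s.

```bash
python3 -m jog '[{"grip":0.5,"tx":-0.08,"ty":0,"tz":0.1,"turn":0},{"grip":0.5,"tx":-0.15,"ty":0,"tz":0.2,"turn":0},{"grip":0.5,"tx":-0.22,"ty":0,"tz":0.3,"turn":0},{"grip":0.5,"tx":-0.28,"ty":0,"tz":0.41,"turn":0},{"grip":0.5,"tx":-0.34,"ty":0,"tz":0.55,"turn":0},{"grip":0.5,"tx":-0.4,"ty":0,"tz":0.7,"turn":0},{"grip":0.5,"tx":-0.44,"ty":0,"tz":0.85,"turn":0},{"grip":0.5,"tx":-0.47,"ty":0,"tz":1,"turn":0},{"grip":0.5,"tx":-0.48,"ty":0,"tz":1.15,"turn":0},{"grip":0.5,"tx":-0.48,"ty":0,"tz":1.3,"turn":0}]' 3;  python3 - <<'E'
from h import *
st()
c=manip.camera("scene");p=proj(c,EDGE)[0].astype(int);x,y=p[0]-60,p[1]-90
cv2.imwrite("pics/s6.png",cv2.resize(c["image"][y:y+140,x:x+120,::-1],None,fx=4,fy=4,interpolation=2))
E
```

```text
clock: 6.57
eef_pos: [587.4, 4.9, 162.6]
eef_rot: [-0.267, 1.571, -0.067]
wrist_force: [-0.1, 1.2, -1.0]
finger_gap: 46.6
t 6.57 rel edge u,v,z [ 42.13  -0.43 162.64] F u,v,z [ 0.12  1.23 -1.03] gap 46.56
```

View pics/s6.png

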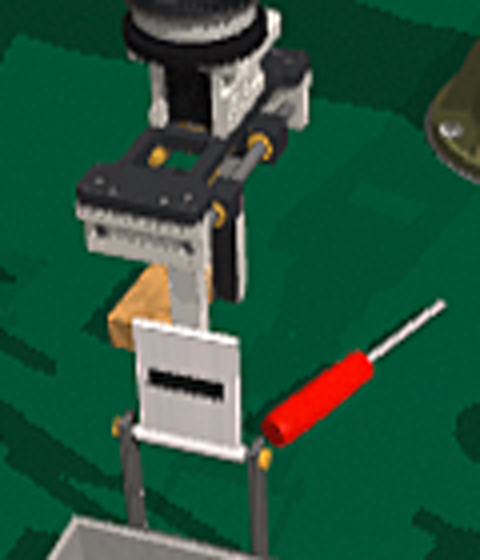

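Upright now. A gentle further 24 mm should take it past top centre, then I stop and let it fall.

```bash
python3 -m jog '[{"grip":0.5,"tx":0,"ty":0,"tz":0.1,"turn":0},{"grip":0.5,"tx":0,"ty":0,"tz":0.2,"turn":0},{"grip":0.5,"tx":0,"ty":0,"tz":0.3,"turn":0},{"grip":0.5,"tx":0,"ty":0,"tz":0.4,"turn":0},{"grip":0.5,"tx":0,"ty":0,"tz":0.5,"turn":0},{"grip":0.5,"tx":0,"ty":0,"tz":0.6,"turn":0},{"grip":0.5,"tx":0,"ty":0,"tz":0.6,"turn":0},{"grip":0.5,"tx":0,"ty":0,"tz":0.6,"turn":0}]' 3;  python3 -m jog '[{"grip":0.5,"tx":-0.3,"ty":0,"tz":-0.3,"turn":0},{"grip":0.5,"tx":-0.8,"ty":0,"tz":-0.9,"turn":0},{"grip":0.5,"tx":-1.3,"ty":0,"tz":-1.6,"turn":0},{"grip":0.5,"tx":-1.5,"ty":0,"tz":-2.4,"turn":0},{"grip":0.5,"tx":-1.5,"ty":0,"tz":-3.2,"turn":0},{"grip":0.5,"tx":-1.5,"ty":0,"tz":-4,"turn":0},{"grip":0.5,"tx":-1.5,"ty":0,"tz":-4,"turn":0},{"grip":0.5,"tx":-1.5,"ty":0,"tz":-4,"turn":0},{"grip":0.5,"tx":-1.5,"ty":0,"tz":-4,"turn":0},{"grip":0.5,"tx":-1.5,"ty":0,"tz":-4,"turn":0},{"grip":0.5,"tx":-1.5,"ty":0,"tz":-4,"turn":0},{"grip":0.5,"tx":-1.5,"ty":0,"tz":-4,"turn":0}]' 3; python3 -m jog '[{"grip":0.5,"tx":0,"ty":0,"tz":0,"turn":0},{"grip":0.5,"tx":0,"ty":0,"tz":0,"turn":0},{"grip":0.5,"tx":0,"ty":0,"tz":0,"turn":0},{"grip":0.5,"tx":0,"ty":0,"tz":0,"turn":0},{"grip":0.5,"tx":0,"ty":0,"tz":0,"turn":0},{"grip":0.5,"tx":0,"ty":0,"tz":0,"turn":0},{"grip":0.5,"tx":0,"ty":0,"tz":0,"turn":0},{"grip":0.5,"tx":0,"ty":0,"tz":0,"turn":0},{"grip":0.5,"tx":0,"ty":0,"tz":0,"turn":0},{"grip":0.5,"tx":0,"ty":0,"tz":0,"turn":0},{"grip":0.5,"tx":0,"ty":0,"tz":0,"turn":0},{"grip":0.5,"tx":0,"ty":0,"tz":0,"turn":0}]' 3
python3 - <<'E'
from h import *
st()
c=manip.camera("scene");cv2.imwrite("pics/s7.png",c["image"][:,:,::-1])
E
```

```text
clock: 7.28
eef_pos: [610.3, 9.6, 162.5]
eef_rot: [3.031, 1.571, -3.053]
wrist_force: [-0.7, 0.2, -0.0]
finger_gap: 47.1
clock: 8.28
eef_pos: [453.9, -22.1, 222.3]
eef_rot: [2.804, 1.57, 3.004]
wrist_force: [0.3, 0.1, -1.4]
finger_gap: 47.0
clock: 9.28
eef_pos: [453.5, -22.2, 222.7]
eef_rot: [0.677, 1.571, 0.877]
wrist_force: [0.5, -0.0, -1.0]
finger_gap: 47.1
t 9.28 rel edge u,v,z [-94.51  -0.49 222.65] F u,v,z [ 0.47 -0.1  -1.02] gap 47.14
```

View pics/s7.png

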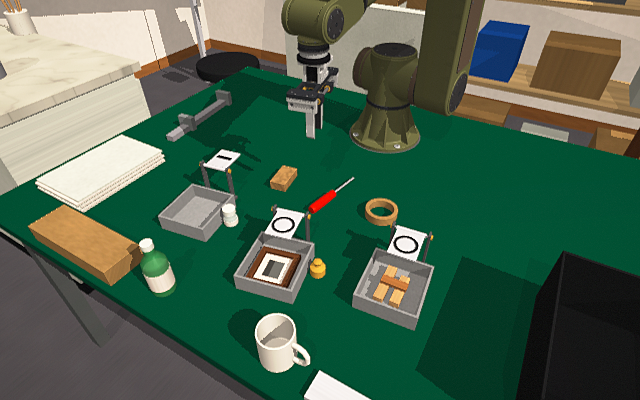

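The ring face of the picture flap shows at (284,223), and everything else looks where it was. I wait a little more, then check that it is flat and at rest.

```bash
python3 -m jog '[{"grip":0.5,"tx":0,"ty":0,"tz":0,"turn":0},{"grip":0.5,"tx":0,"ty":0,"tz":0,"turn":0},{"grip":0.5,"tx":0,"ty":0,"tz":0,"turn":0},{"grip":0.5,"tx":0,"ty":0,"tz":0,"turn":0},{"grip":0.5,"tx":0,"ty":0,"tz":0,"turn":0},{"grip":0.5,"tx":0,"ty":0,"tz":0,"turn":0},{"grip":0.5,"tx":0,"ty":0,"tz":0,"turn":0},{"grip":0.5,"tx":0,"ty":0,"tz":0,"turn":0},{"grip":0.5,"tx":0,"ty":0,"tz":0,"turn":0},{"grip":0.5,"tx":0,"ty":0,"tz":0,"turn":0},{"grip":0.5,"tx":0,"ty":0,"tz":0,"turn":0},{"grip":0.5,"tx":0,"ty":0,"tz":0,"turn":0}]' >/dev/null
python3 - <<'E'
from h import *
c=manip.camera("scene");im=c["image"]
a=cv2.imread("pics/s7.png")[:,:,::-1];b=cv2.imread("pics/scene1.png")[:,:,::-1]
box=np.s_[195:320,225:335]
print("flap/tray change since 1s ago",cv2.absdiff(im[box],a[box]).max(), "noise elsewhere",cv2.absdiff(im[300:,100:220],a[300:,100:220]).max())
d=cv2.absdiff(im,b).max(2)
for n,s in dict(empty=np.s_[145:245,155:245],offc=np.s_[222:330,345:440],tape=np.s_[195:228,360:402],weight=np.s_[255:282,306:330],pic=np.s_[248:284,252:298],driver=np.s_[176:214,325:358],sander=np.s_[163:192,268:300]).items(): print(n,(d[s]>40).sum())
pose=(678-.7,23,A);F=np.array([[-50,32,100],[-50,-32,100],[35,-32,100],[35,32,100.]]) 
v=im[150:300,200:360,::-1].copy();v=cv2.resize(v,None,fx=5,fy=5,interpolation=2)
for ang,col in((0,(0,0,255)),(.14,(255,0,0))):
    G=F.copy();G[2:,0]=-50+85*np.cos(ang);G[2:,2]=100+85*np.sin(ang);G[:,2]+=2.5
    cv2.polylines(v,[((proj(c,w(pose,G))-[200,150]+.5)*5).astype(int)],True,col,1)
cv2.imwrite("pics/s8.png",v[:600])
E
```

```text
flap/tray change since 1s ago 48 noise elsewhere 11
empty 0
offc 0
tape 0
weight 0
pic 0
driver 0
sander 28
```

View pics/s8.png

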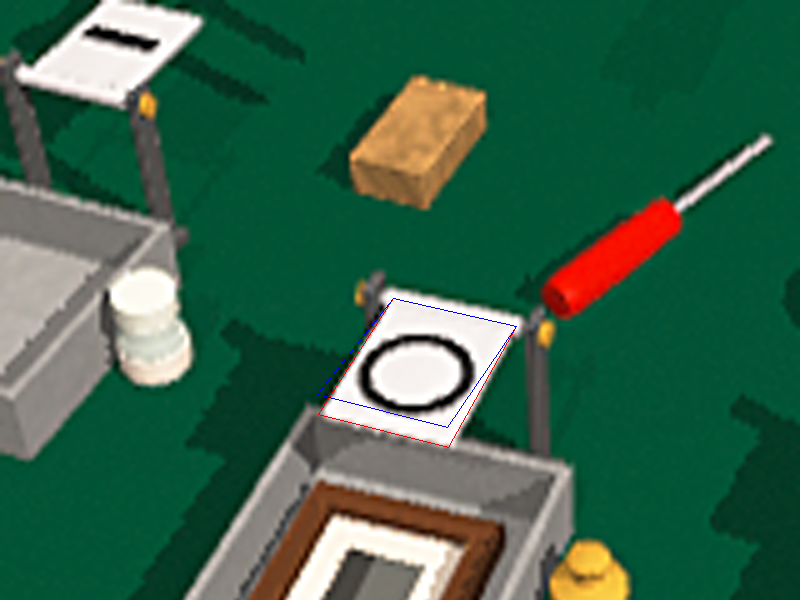

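The flap matches the flat outline (red), not the 0.14 rad one (blue). The 48-level change over the last second needs one more rest check before I hand in.

```bash
python3 -m jog '[{"grip":0.5,"tx":0,"ty":0,"tz":0,"turn":0},{"grip":0.5,"tx":0,"ty":0,"tz":0,"turn":0},{"grip":0.5,"tx":0,"ty":0,"tz":0,"turn":0},{"grip":0.5,"tx":0,"ty":0,"tz":0,"turn":0},{"grip":0.5,"tx":0,"ty":0,"tz":0,"turn":0},{"grip":0.5,"tx":0,"ty":0,"tz":0,"turn":0}]' >/dev/null
python3 - <<'E'
from h import *
a=manip.camera("scene")["image"]
for i in range(10): manip.camera("top")
b=manip.camera("scene")["image"];box=np.s_[195:320,225:335]
old=cv2.imread("pics/s7.png")[:,:,::-1]
for o in(a,old):
    d=cv2.absdiff(b[box],o[box]).max(2);print("change",d.max(),(d>20).sum())
if cv2.absdiff(a[box],b[box]).max()<25: manip.sign_off();print("handed in",manip.read_state()["clock"])
E
```

```text
change 47 1
change 13 0
```

The final frame matches the one from over 2 s ago (max 13, no pixels above 20). The 47 was one flickering pixel, so the flap is at rest.

```bash
python3 -c "
from cell import manip
manip.sign_off();print(manip.read_state()['clock'])"
```

```text
the job is handed in; nothing more can be done
the job is handed in; nothing more can be done
```

The picture tray's flap now lies flat over the tray with the ring showing, and the job is handed in. The robot had used about 12 s of the 45 s.

**How:** The jog commands could not tilt the tool, so the fingers could not reach under the flat flap. Instead I pressed the back of one finger lightly against the flap's free edge, with the grip at 3 N so the finger would give way. Friction lifted the edge about 30 mm. I then pushed it round its arc with the fingertip until it was past upright, let it fall over, and backed the hand away.

**Last checks:**
- **Flap position:** its outline in the camera image matches the flat position, clearly apart from the outline drawn for 0.14 rad short of flat.
- **At rest:** the final frame matches one taken over 2 s earlier (no pixel changed by more than 20 levels). Two intermediate comparisons showed differences of 47–48 levels. The 47 was a single pixel; I did not count the 48. I took both as image flicker, not motion.
- **Other things:** comparing before and after in the scene camera, there was no change at the other two trays with their flaps and contents, the picture, weight, tape or driver. I did not check the jar separately, but it falls inside the empty tray's unchanged area. The sander's area differed by 28 pixels. I took this for the arm's shadow, since the block looks unmoved and nothing went near it.
- **Forces:** the highest push force I read was about 6.7 N on the wrist sensor, against the 15 N limit. Readings come only at the end of each move, so peaks in between were not seen.

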